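Open the push-and-turn bottle at the jeweller's bench

ROBOT

A 7-joint arm with a two-finger parallel gripper is mounted at the origin on the work surface. World frame = base frame: x ahead of the robot, y to its left, z up, the work surface at z = 0. Lengths are in mm, angles in rad, forces in N, time in s.
With the tool pointing down it reaches from about 400 to 875 mm from the base axis. Payload 4.4 kg.
Tool frame: the origin (TCP) lies midway between the tips of the shut fingers; the grasp point (between the pads) lies ctrl.grip_depth behind it (ctrl.grip_depth is the distance from the TCP to the grasp point, in mm); z points along the fingers, y is the line along which they close (so a half turn about z gives the same grasp; the last joint's range is limited). The gripper opens to 85 mm and grips with 20 to 120 N. Pads are 22 mm wide; open, the fingers measure 114 mm over their backs; the gripper's body (76 mm by 85 mm) begins 54 mm behind the grasp point. The pads swing forward as they close: fully open they stand 13 mm farther back than shut.
Start: joints at [-1.316, 0.628, 0.038, 1.517, -0.027, 0.996, -0.02], TCP at [204.938, 616.862, 231.313] pointing down, gripper open.
Joint ranges: [-3.06, 3.06], [-0.37, 2.12], [-1.25, 1.32], [0.18, 2.47], [-1.1, 4.24], [0.23, 1.98], [-2.94, 2.94]. Speed limits (rad/s): [2.57, 2.57, 3.14, 3.14, 3.14, 3.14, 3.14].

INTERFACE

Orientations are given as [roll, pitch, yaw] about the fixed x, y, z axes, in that order (R = Rz(yaw) Ry(pitch) Rx(roll)).
In Python, from cell import ctrl gives the robot as it stands.
- The arm moves only by the tool carry_out, never from a script. Its argument "deltas" is one flat list of numbers, 7 for each row, row after row: the turn, a rotation vector about the tool's x, y, z in degrees, then the shift along the tool's x, y, z in m, then the closure, from -1 (fully open) to 1 (shut). In form: [wx, wy, wz, dx, dy, dz, claw, wx, wy, wz, dx, dy, dz, claw, ...]. A call has 1 to 12 rows; each row shifts and turns the commanded pose from where the row before left it, along the tool's axes as they then stand; what a row does not reach is not made up. A row lasts 1/8 s, in which the tool goes at most 62.5 mm and 10.7 degrees, less where a joint would pass 70% of its speed; a pose out of reach is approached as far as the arm can. A call with a gripper value outside its range is refused whole. The fingers move at their own pace and stop on an object; the grip force is fixed at half the most. Time passes only in rows, so rows that do not move let the fingers close. It gives the time, the measured TCP pose, the force, the opening and the grip force at its end, in the units of the state.
- ctrl.read_state(): the state, without advancing time (a new reading comes with each control period).
- ctrl.get_image(name): name is "scene" or "top"; returns the picture (384x512x3 uint8, red, green, blue); there is no depth.
- ctrl.calibration(name): a dict with "mtx" (3x3 intrinsics, pixels), "R" (3x3) and "t" (3): a world point X has camera coordinates R X + t. Camera axes: x right, y down, z forward; pixel columns grow to the right and rows downward; lengths in mm; the calibration is good to about 2 mm. A picture is of the moment at which its call begins. calibration takes no time and is no camera call.
- ctrl.finish_job(): hands the job in; it is judged then, once.
The state is a dict: "clock": time; "qpos": joint angles; "qd": joint speeds; "tau": joint torques, N m; "eef_pos": TCP position; "tool_rot": TCP orientation; "force": force on the tool from outside, world axes, zero at the start; "torque": the same for the moment, N m; "width": finger opening in mm; "gripper_force": force on a finger pad.
Only numpy, scipy, OpenCV 4.12 (cv2) and the standard library are available. Lean on these libraries where they do the work, as an engineer would, in place of code of your own. Each camera call takes 0.05 s, during which the arm holds its last target. There are 200 camera calls.

TASK

Slide the square brown bottle, standing upright, into the U-shaped wooden holder until it is fully home against the stop at the back, so that it cannot spin. Then press its white safety cap down, keep it pressed while twisting it anticlockwise (seen from above) about a fifth of a turn, and lift it straight off. Finish while still holding the cap level in the gripper about 5 cm above the open bottle's mouth, with the bottle left in the holder and everything else on the bench left where it was.

Things in the scene. Friction and masses are not known exactly. Their poses are not given: they have to be found in the camera images.
- bottle: loose upright bottle, 0.26 to 0.44 kg: square brown body 60 x 60 mm, 76 mm tall, paper label with orange band, faces across its x and y axes; then a round 30 mm neck to 112 mm. Origin under its centre. Starts 100 to 130 mm before its home place, on the holder's open side, up to 35 mm off its middle line, x axis within 0.4 rad of the holder's x axis, cap locked on
- mouth (a point): centre of the bottle's mouth, on top of the neck, 112 mm above the bottle's underside
- cap: loose white ribbed push-and-turn cap, 52 mm across, 32 mm tall, 45 g, orange stripe on top along its x axis. Origin: centre of its lower rim, z up. Locked, the rim is 88 mm above the bottle's underside (12 mm above the square body) and its x axis along the bottle's within 0.1 rad
- cap_top (a point): centre of the cap's top face, 120 mm above the bottle's underside when locked. A spring resists pressing: about 7 N to start, 11 N at 3 mm, 13 N at 5 mm, where it bottoms. The cap turns only when pressed 3.5 mm or more, only anticlockwise from above (positive about z); it lifts off when turned 45 to 130 degrees (70 is good); let up there, it rises 2 mm
- holder: fixed U-shaped holder of pale wood, 28 mm tall, open to its own -x (towards the robot, yaw within 0.3 rad). Slot 64 mm wide along y; side walls 14 mm thick from x = -30 to +30 mm, then mouth pieces flaring out to x = -58 mm and to 52 mm either side; no floor, the bottle slides on the bench. Origin on the bench where the bottle's origin is when fully home
- stop (a point): middle of the holder's back stop: its face, 30 mm beyond the holder's origin along its +x, 14 mm above the bench
- ink_jar: small black jar with a white lid, 44 mm across, 62 mm tall; origin under its centre; bystander
- bench_block: square steel block 64 x 64 x 25 mm; origin under its centre; bystander
- silver_ring: silver finger ring, 25 mm across, 6 mm tall, lying on the steel block; origin under its centre; bystander
- brush: wide flat brush with a yellow handle, 170 mm long, lying along its own x axis; bystander
- mandrel_stand: wooden ring mandrel, 150 mm tall overall, upright on a 90 mm square foot; origin under its centre; bystander
Things that resemble listed ones, but are neither listed nor needed, are in the scene too. Leave any turquoise or yellow look-alike of the cap alone.

How it is judged (in metres and radians):
On the way, in this order (a step that is already met when the one before it is completed fails the run):
1. the bottle is fully home against the holder's stop (within 5 mm), upright, its cap still locked on (x of bottle in the frame of holder between -0.005 and 0.005 m and y of bottle in the frame of holder between -0.005 and 0.005 m and angle between bottle's own z axis and vertical below 0.06 rad and height (world z) of bottle below 0.005 m and angle between the x axis of cap and the x axis of bottle, either way round below 0.25 rad and z of cap in the frame of bottle below 0.093 m), for 0.2 s.
2. the cap has been pressed and turned free (over 35 degrees) on the bottle in the holder (x of bottle in the frame of holder between -0.01 and 0.01 m and y of bottle in the frame of holder between -0.006 and 0.006 m and angle between bottle's own z axis and vertical below 0.06 rad and height (world z) of bottle below 0.005 m and angle between the x axis of cap and the x axis of bottle, either way round above 0.61 rad and z of cap in the frame of bottle below 0.1 m), for 0.05 s.
At the end, for the whole second after the job is handed in: the gripper still holds the cap (finger force over 1 N), level within 0.2 rad and still, its lower rim 25 to 90 mm above the bottle's mouth and its axis within 25 mm of it, not touching the bottle; the bottle stands upright on the bench in the holder, within 10 mm of fully home (x of bottle in the frame of holder between -0.01 and 0.01 m and y of bottle in the frame of holder between -0.006 and 0.006 m and angle between bottle's own z axis and vertical below 0.06 rad and height (world z) of bottle below 0.005 m and z of cap in the frame of bottle between 0.137 and 0.202 m and horizontal distance between cap and mouth below 0.025 m and angle between cap's own z axis and vertical below 0.2 rad and contact force between cap and the fingers above 1 N and contact force between cap and bottle below 0.1 N and linear speed of cap below 0.03 m/s and linear speed of bottle below 0.02 m/s); the arm keeps its last pose, push and grip.
It fails at once if the bottle is tipped over 0.35 rad (angle between bottle's own z axis and vertical above 0.35 rad).
It fails at once if a bystander is shifted by more than 25 mm (distance of any of ink_jar, bench_block, silver_ring, brush, mandrel_stand from where it was at the start of the episode above 0.025 m).
It also fails if it takes over 54 s, if anything falls off the work surface, if the arm or the gripper's body presses on something with over 40 N, if the wrist force passes 120 N, or if a joint passes its speed limit or range.

## Working session

There is one attempt and no reset: what is moved stays moved. The work goes in short steps, Python scripts to look and compute and a tool call to move; the robot and the scene stay as the last step left them, time stands still between calls to the robot, and variables do not carry over. Pictures are saved under pics/ and viewed, at most 10 in all, crops included, and the job is handed in when it is done.

Besides the shell and the picture viewer there is one more tool, called as name(argument=value, ...) on one line, values as JSON. carry_out: Moves the arm, as the interface text tells. Its arguments: {"type":"object","properties":{"deltas":{"type":"array"}},"required":["deltas"]}

```bash
mkdir -p pics; ls
python3 - <<'E'
from cell import ctrl
import cv2,numpy as np
print(ctrl.grip_depth, ctrl.read_state())
for n in("top","scene"):
    im=ctrl.get_image(n); cv2.imwrite(f"pics/{n}0.png",im[:,:,::-1]); c=ctrl.calibration(n); print(n,c)
E
```

```text
pics
18.700000000000003 {'clock': 0.0, 'qpos': array([-1.31579257,  0.62934543,  0.038428  ,  1.51833823, -0.02700674,
        0.99629258, -0.01998842]), 'qd': array([ 0.00037129, -0.00069824, -0.00046824, -0.00136533,  0.00101245,
        0.00027041,  0.00165892]), 'tau': array([-3.03602437e-04, -5.63402760e+01,  1.22625243e+00, -1.93442023e+01,
        1.10078513e-02,  1.04314418e-02,  2.09005617e-05]), 'eef_pos': array([204.73486226, 616.27510658, 230.39879299]), 'tool_rot': array([-3.13972655e+00,  1.00962555e-05,  2.82080878e+00]), 'force': array([-0.37024041,  0.82485614, -0.62083214]), 'torque': array([-0.04186225,  0.00785606, -0.02210648]), 'gripper_force': 0.0, 'width': 85.3491331030646}
top {'mtx': array([[475.96557669,   0.        , 264.25418767],
       [  0.        , 475.96557669, 196.88965914],
       [  0.        ,   0.        ,   1.        ]]), 'R': array([[ 0.01748739, -0.99980208, -0.00948643],
       [-0.99704865, -0.01672829, -0.07492769],
       [ 0.07475417,  0.01076872, -0.99714385]]), 't': array([  -2.5641076 ,  578.22590567, 1483.12049784])}
scene {'mtx': array([[426.74058099,   0.        , 255.66202701],
       [  0.        , 426.74058099, 194.33778181],
       [  0.        ,   0.        ,   1.        ]]), 'R': array([[ 0.66758982,  0.74452132, -0.00344022],
       [ 0.54183798, -0.48900841, -0.68358055],
       [-0.51062259,  0.45448738, -0.72986697]]), 't': array([-383.01759902, -246.95021576, 1451.25805892])}
```

View pics/top0.png

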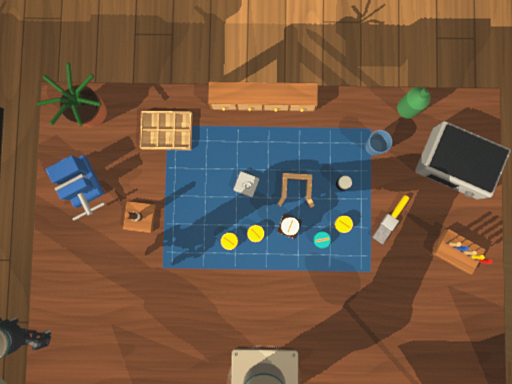

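View pics/scene0.png

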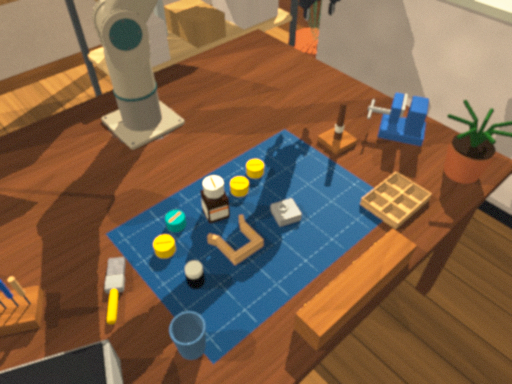

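The top view shows the white cap at (290,227), with the holder opening downwards (towards the robot) at (297,188). The block is at (246,183) and the jar at (345,183). Yellow look-alikes are at (229,241), (256,234) and (344,224), and a turquoise one is at (322,240). Next I'll measure the poses.

```bash
cat > h.py <<'E'
import numpy as np,cv2
from cell import ctrl
def ray(n,uv,z):
    c=ctrl.calibration(n);R,t=c["R"],c["t"]
    uv=np.atleast_2d(np.asarray(uv,float))
    d=np.c_[uv,np.ones(len(uv))]@np.linalg.inv(c["mtx"]).T@R
    o=-R.T@t
    return (o+d*((z-o[2])/d[:,2])[:,None])[:,:2]
def proj(n,X):
    c=ctrl.calibration(n);p=(c["R"]@np.atleast_2d(X).T).T+c["t"];p=p@c["mtx"].T;return p[:,:2]/p[:,2:]
E
python3 - <<'E'
from h import *
a=cv2.imread("pics/top0.png");b=cv2.imread("pics/scene0.png")
A=cv2.resize(a[160:260,220:360],None,fx=5.6,fy=5.6,interpolation=cv2.INTER_CUBIC)
cv2.imwrite("pics/c1.png",A)
B=cv2.resize(b[165:275,145:305],None,fx=5,fy=5,interpolation=cv2.INTER_CUBIC)
cv2.imwrite("pics/c2.png",B)
def blob(im,m,roi,n):
    k=np.zeros(m.shape,np.uint8);u0,v0,u1,v1=roi;k[v0:v1,u0:u1]=m[v0:v1,u0:u1]
    N,l,s,c=cv2.connectedComponentsWithStats(k.astype(np.uint8));i=1+np.argmax(s[1:,4]);return c[i],s[i],l==i
for n,im,roi,hroi in(("top",a,(275,210,305,245),(270,165,320,215)),("scene",b,(195,170,230,200),(200,210,270,270))):
    hsv=cv2.cvtColor(im,cv2.COLOR_BGR2HSV);H,S,V=cv2.split(hsv)
    w=(S<70)&(V>140)
    c,s,_=blob(im,w,roi,n);print(n,"cap",c,s,ray(n,c,120))
    wood=(H<22)&(S>50)&(V>90)
    c,s,l=blob(im,wood,hroi,n);print("holder",c,s)
    pts=np.argwhere(l)[:,::-1]
    W=ray(n,pts,28);hull=cv2.convexHull(W.astype(np.float32))
    print(cv2.minAreaRect(hull));print(cv2.approxPolyDP(hull,6,True)[:,0].round())
E
```

```text
top cap [289.6371308  225.72995781] [281 217  18  18 237] [[487.06262462 -69.81310242]]
holder [296.69517544 186.18201754] [278 173  36  35 456]
((602.4818115234375, -93.43919372558594), (110.46208953857422, 104.12863159179688), 87.27213287353516)
[[ 654.  -51.]
 [ 556.  -36.]
 [ 552. -146.]
 [ 649. -139.]]
scene cap [212.80392157 185.57107843] [202 174  23  24 408] [[497.62461271 -76.20526047]]
holder [238.297 242.932] [ 207  215   57   50 1000]
((610.7304077148438, -98.84417724609375), (120.18356323242188, 119.01184844970703), 86.78487396240234)
[[ 669.  -61.]
 [ 655.  -48.]
 [ 560.  -36.]
 [ 553. -147.]
 [ 570. -157.]
 [ 664. -150.]]
```

View pics/c1.png

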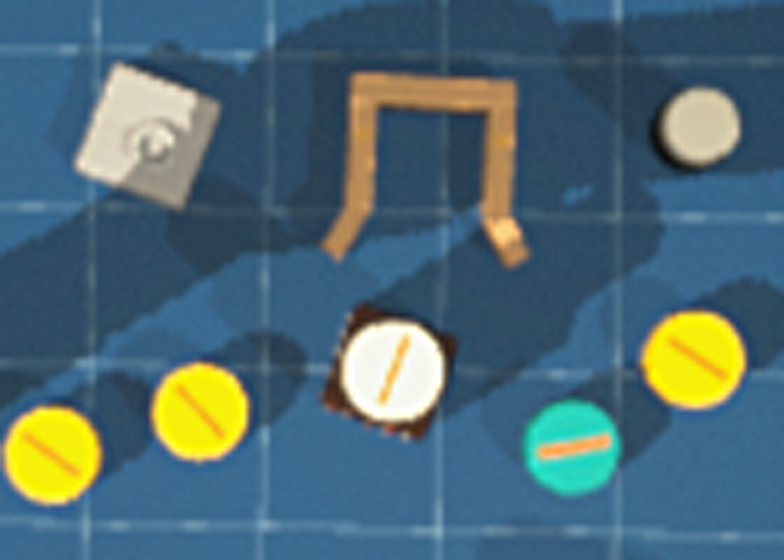

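View pics/c2.png

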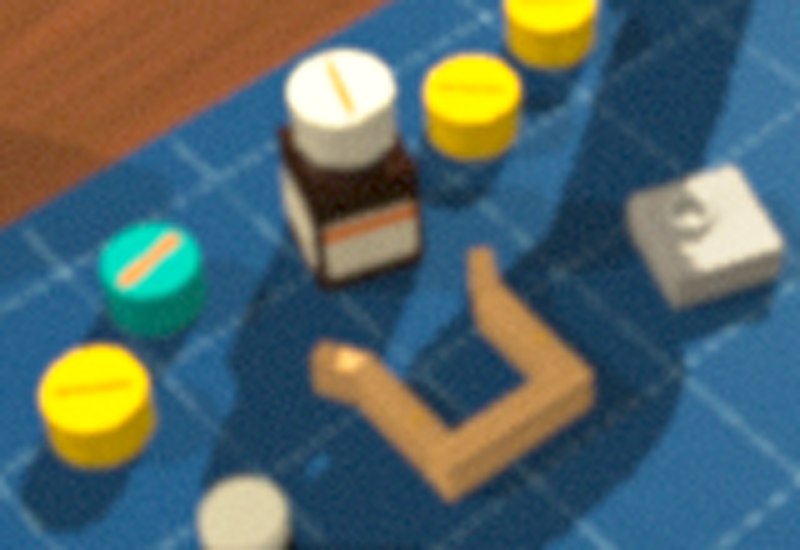

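Crop c1 shows the cap centre at (393,370) with its stripe from (406,338) to (383,402). The bottle body corners are at about (358,305), (457,342), (420,440) and (322,400). The holder's back corners are at (352,73) and (517,82), and its slot edges at x≈376 and x≈483. Crop c2 shows the cap-top centre at (341,90).

Run:
```python
from h import *
T=lambda p:(np.array(p)+.5)/5.6-.5+[220,160]
S=lambda p:(np.array(p)+.5)/5-.5+[145,165]
ang=lambda p:np.degrees(np.arctan2(p[0][1]-p[1][1],p[0][0]-p[1][0]))
def show(k,w): print(k,w.round(1).tolist())
show("capT",ray("top",T([[393,370]]),120));show("capS",ray("scene",S([[341,90]]),120))
s=ray("top",T([[406,338],[383,402]]),120);show("stripeT",s);print(ang(s))
s=ray("scene",S([[351,112],[329,62]]),120);show("stripeS",s);print(ang(s))
b=ray("top",T([[358,305],[457,342],[420,440],[322,400]]),76);show("body",b);print(b.mean(0),cv2.minAreaRect(b.astype(np.float32)), ang(b[[0,3]]),ang(b[[1,2]]))
show("holder outer back",h:=ray("top",T([[352,73],[517,82]]),28)); print(ang(h)-90)
show("inner top edges L",h:=ray("top",T([[377,108],[374,205]]),28));print(ang(h))
show("R",h:=ray("top",T([[484,110],[482,205]]),28));print(ang(h))
show("mouth tips outer",ray("top",T([[320,247],[529,260]]),28))
show("scene back R,L top;tips",ray("scene",S([[595,375],[449,465],[480,247],[312,375]]),28))
```

```text
capT [[487.3, -70.2]]
capS [[489.3, -69.7]]
stripeT [[504.2, -76.8], [470.4, -65.2]]
-18.994362285164872
stripeS [[504.9, -75.6], [469.2, -61.8]]
-21.01879618929552
body [[522.8, -52.7], [503.7, -106.6], [450.5, -87.2], [471.1, -33.9]]
[487.0095868 -70.0959367] ((486.8400573730469, -70.0135498046875), (57.183067321777344, 56.649559020996094), 70.02080535888672) -19.897964231285354 -19.97919566533335
holder outer back [[655.5, -48.8], [651.9, -141.9]]
-2.210981697504991
inner top edges L [[635.9, -63.2], [581.1, -62.3]]
-0.9628381125690486
R [[635.8, -123.5], [582.1, -122.9]]
-0.572545720433571
mouth tips outer [[556.9, -32.3], [551.6, -149.6]]
scene back R,L top;tips [[657.6, -48.3], [650.2, -137.8], [554.5, -36.3], [562.3, -154.0]]
```

Run:
```python
from h import *
a=cv2.imread("pics/top0.png").astype(float); d=a[:,:,2]-a[:,:,0]  # R-B: wood +, bench -
def cross(line):  # all sub-pixel zero crossings of d-lev
    s=line; i=np.where(np.sign(s[:-1])!=np.sign(s[1:]))[0]; return i+s[i]/(s[i]-s[i+1])
rows=range(180,195); L=[]
for v in rows:
    c=cross(d[v,275:322])+275; 
    if len(c)==4: L.append([v,*c])
L=np.array(L);print(len(L))
for j,n in zip(range(1,5),["Lout","Lin","Rin","Rout"]):
    w=ray("top",np.c_[L[:,j],L[:,0]],28);p=np.polyfit(w[:,0],w[:,1],1);print(n,"yaw",np.degrees(np.arctan(p[0])).round(2),"y@602",np.polyval(p,602).round(1),"x",w[:,0].min().round(),w[:,0].max().round())
O=[];I=[]
for u in range(286,310):
    c=cross(d[165:200,u])+165
    if len(c)>=2:
        O.append([u,c[0]])
        if 288<=u<=304:I.append([u,c[1]])
for n,P,z in(("back",O,28),("face(bottom z0)",I,0),("face z28",I,28)):
    w=ray("top",P,z);p=np.polyfit(w[:,1],w[:,0],1);print(n,np.degrees(np.arctan(-p[0])).round(2),"x@y-94",np.polyval(p,-94).round(1))
```

```text
15
Lout yaw -2.25 y@602 -45.1 x 588.0 632.0
Lin yaw -0.86 y@602 -62.8 x 588.0 632.0
Rin yaw -1.79 y@602 -122.1 x 589.0 633.0
Rout yaw -1.75 y@602 -140.8 x 589.0 634.0
back -2.53 x@y-94 655.5
face(bottom z0) -2.98 x@y-94 637.8
face z28 -2.98 x@y-94 634.5
```

carry_out(deltas=[0,0,10.2,0,0,0,-1,0,0,10.2,0,0,0,-1,0,0,10.2,0,0,0,-1,0,0,10.2,0,0,0,-1,0,0,10.2,0,0,0,-1,0,0,10.2,0,0,0,-1,0,0,10.2,0,0,0,-1,0,0,10.2,0,0,0,-1,0,0,10,0,0,0,-1])

```text
clock: 1.23
eef_pos: [204.7, 616.6, 230.8]
tool_rot: [-3.142, 0.001, 1.216]
force: [0.5, 0.2, -0.6]
width: 85.4
gripper_force: 0.0
```

carry_out(deltas=[0,0,0,-0.035,0.045,0,-1,0,0,0,-0.035,0.045,0,-1,0,0,0,-0.035,0.045,0,-1,0,0,0,-0.035,0.045,0,-1,0,0,0,-0.035,0.045,0,-1,0,0,0,-0.035,0.045,0,-1,0,0,0,-0.035,0.045,0,-1,0,0,0,-0.05,0.03,0,-1,0,0,0,-0.05,0.03,0,-1,0,0,0,-0.05,0.03,0,-1,0,0,0,-0.05,0.03,0,-1,0,0,0,0,0,0,-1])

```text
clock: 2.72
eef_pos: [462.2, 44.5, 231.6]
tool_rot: [3.14, 0.002, 1.212]
force: [-0.3, 0.7, -0.1]
width: 85.4
gripper_force: 0.0
```

```bash
cat > s.py <<'E'
from h import *
import sys
from scipy.spatial.transform import Rotation as Ro
s=ctrl.read_state();print(s["clock"],s["eef_pos"].round(1),np.degrees(s["tool_rot"]).round(2),s["qpos"].round(2),s["force"].round(1),s["torque"].round(2),s["width"].round(1),s["gripper_force"])
R=Ro.from_euler("xyz",s["tool_rot"]).as_matrix()
if len(sys.argv)>3: print("tool shift m",(R.T@(np.array(sys.argv[1:4],float)-s["eef_pos"])/1000).round(4))
E
python3 s.py 487.7 -70 180
```

```text
Traceback (most recent call last):
  File "s.py", line 4, in <module>
    s=ctrl.read_state();print(s["clock"],s["eef_pos"].round(1),np.degrees(s["tool_rot"]).round(2),s["qpos"].round(2),s["force"].round(1),s["torque"].round(2),s["width"].round(1),s["gripper_force"])
                                                                                                                                                              ^^^^^^^^^^^^^^^^
AttributeError: 'float' object has no attribute 'round'
```

```bash
sed -i 's/s\["width"\].round(1)/s["width"]/' s.py; python3 s.py 487.7 -70 180
```

```text
2.725 [462.2  44.5 231.6] [1.7991e+02 9.0000e-02 6.9460e+01] [-0.53  0.4   0.52  2.03 -0.28  0.78 -0.21] [-0.3  0.7 -0.1] [ 0.03  0.05 -0.01] 85.3895667356262 0.0
tool shift m [-0.0982  0.064   0.0519]
```

carry_out(deltas=[0,0,0,-0.033,0.0215,0.01,-1,0,0,0,-0.033,0.0215,0.01,-1,0,0,0,-0.032,0.021,0.01,-1,0,0,0,0,0,0.02,-1,0,0,0,0,0,0,-1,0,0,0,0,0,0,-1])

```text
clock: 3.48
eef_pos: [488.5, -62.9, 181.6]
tool_rot: [-3.141, -0.0, 1.224]
force: [-0.0, -0.1, 0.1]
width: 85.3
gripper_force: 0.0
```

```bash
python3 s.py 487.7 -70 87
```

```text
3.475 [488.5 -62.9 181.6] [-1.7999e+02 -2.0000e-02  7.0110e+01] [-0.24  0.52  0.46  2.01 -0.35  0.69  0.09] [-0.  -0.1  0.1] [ 0.03 -0.03  0.03] 85.30383154259194 0.0
tool shift m [-0.007   0.0016  0.0945]
```

carry_out(deltas=[0,0,0,-0.007,0.0015,0,-1,0,0,0,0,0,0.03,-1,0,0,0,0,0,0.03,-1,0,0,0,0,0,0.025,-1,0,0,0,0,0,0.0125,-1,0,0,0,0,0,0,-1,0,0,0,0,0,0,-1])

```text
clock: 4.35
eef_pos: [488.1, -71.3, 84.6]
tool_rot: [3.14, -0.0, 1.222]
force: [0.0, 0.1, 1.0]
width: 85.7
gripper_force: 0.0
```

```bash
python3 s.py 487.7 -70 84
python3 - <<'E'
from h import *
A=[]
for n,(u,v) in(("top",(290,225)),("scene",(215,185))):
    im=ctrl.get_image(n)[:,:,::-1]; A.append(cv2.resize(im[v-50:v+50,u-40:u+40],(400,500),interpolation=cv2.INTER_CUBIC))
cv2.imwrite("pics/g1.png",np.hstack(A))
E
```

```text
4.35 [488.1 -71.3  84.6] [ 1.7991e+02 -2.0000e-02  7.0020e+01] [-0.13  0.67  0.32  2.08 -0.47  0.46  0.2 ] [0.  0.1 1. ] [-0.01 -0.02  0.01] 85.70301825556675 0.0
tool shift m [ 0.0011 -0.0008  0.0006]
```

View pics/g1.png

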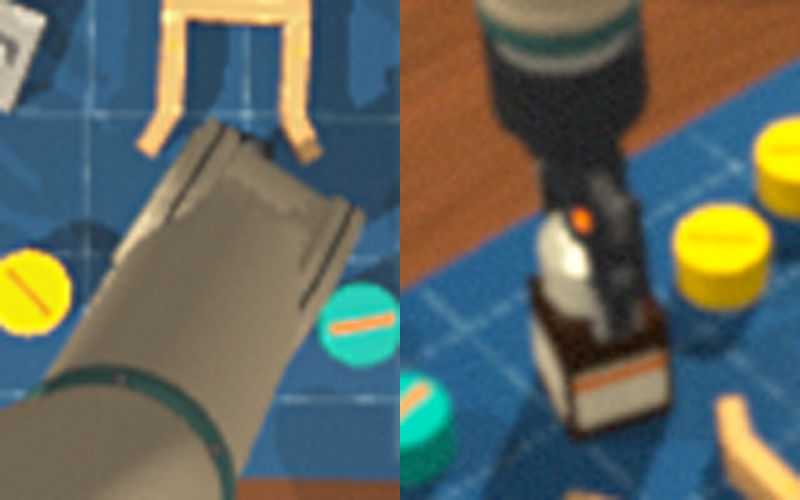

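The fingers straddle the cap and stand clear of the body, with the front finger at about (620,300). Closing now.

carry_out(deltas=[0,0,0,0.001,-0.0005,0,1,0,0,0,0,0,0,1,0,0,0,0,0,0,1,0,0,0,0,0,0,1,0,0,0,0,0,0,1,0,0,0,0,0,0,1])

```text
clock: 5.2
eef_pos: [487.8, -69.9, 84.3]
tool_rot: [3.141, -0.001, 1.222]
force: [-0.7, 0.3, 5.8]
width: 51.2
gripper_force: 61.8
```

```bash
python3 s.py 487.7 -70 84
```

```text
5.2 [487.8 -69.9  84.3] [ 1.7994e+02 -3.0000e-02  7.0020e+01] [-0.13  0.67  0.32  2.08 -0.47  0.45  0.2 ] [-0.7  0.3  5.8] [ 0.16 -0.   -0.02] 51.20528526854448 61.849937438964844
tool shift m [-0.0001 -0.      0.0003]
```

carry_out(deltas=[0,0,-6,0,0,-0.0005,1,0,0,-6,0,0,0,1,0,0,-6,0,0,0,1,0,0,0,0,0,0,1,0,0,0,-0.007,0,0,1,0,0,0,-0.007,0,0,1,0,0,0,-0.005,0,0,1,0,0,0,0,0.01,0,1,0,0,0,0,0.01,0,1,0,0,0,0,0,0,1])

```text
clock: 6.45
eef_pos: [503.6, -86.3, 86.2]
tool_rot: [-3.135, -0.006, 1.536]
force: [-9.4, 8.1, 31.6]
width: 51.1
gripper_force: 66.0
```

```bash
python3 s.py 608.5 -93.3 84;python3 - <<'E'
from h import *
A=[]
for n,(u,v) in(("top",(290,215)),("scene",(225,205))):
    im=ctrl.get_image(n)[:,:,::-1]; A.append(cv2.resize(im[v-50:v+50,u-40:u+40],(400,500),interpolation=cv2.INTER_CUBIC))
cv2.imwrite("pics/g2.png",np.hstack(A))
E
```

```text
6.45 [503.6 -86.3  86.2] [-179.63   -0.36   87.99] [-0.05  0.68  0.25  2.03 -0.34  0.49  0.42] [-9.4  8.1 31.6] [ 2.02  2.54 -0.  ] 51.051490770252094 66.03611019439995
tool shift m [-0.0033  0.1051  0.0015]
```

View pics/g2.png

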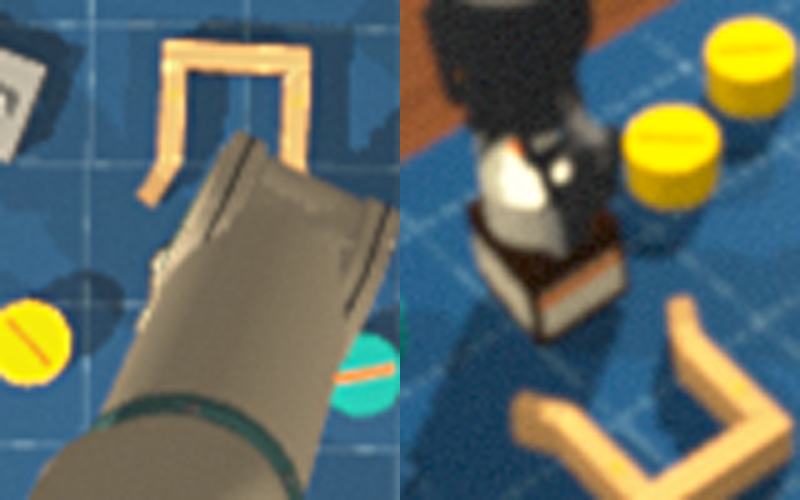

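The picture shows the bottle still upright and roughly aligned, with its front edge at (540,310). The tool is pressing down at about 31 N, so I'll relieve that first.

carry_out(deltas=[0,0,0,0,0,-0.0015,1,0,0,0,0,0,0,1])

```text
clock: 6.8
eef_pos: [503.3, -86.7, 86.6]
tool_rot: [-3.135, -0.005, 1.536]
force: [-6.7, 6.5, 19.3]
width: 50.6
gripper_force: 64.4
```

```bash
python3 s.py 608.5 -93.3 84
```

```text
6.8 [503.3 -86.7  86.6] [-179.62   -0.29   87.99] [-0.05  0.67  0.25  2.03 -0.34  0.49  0.42] [-6.7  6.5 19.3] [1.72 1.92 0.04] 50.64560019252712 64.36949836090207
tool shift m [-0.0029  0.1054  0.0019]
```

carry_out(deltas=[0,0,0,0,0,-0.002,1,0,0,0,0,0,0,1,0,0,0,0,0,0,1])

```text
clock: 7.18
eef_pos: [506.5, -90.1, 87.3]
tool_rot: [-3.141, 0.001, 1.535]
force: [0.9, 0.6, -4.4]
width: 50.9
gripper_force: 63.3
```

```bash
python3 s.py 608.5 -93.3 84
python3 - <<'E'
from h import *
A=[]
for n,(u,v) in(("scene",(222,195)),):
    im=ctrl.get_image(n)[:,:,::-1]; A.append(cv2.resize(im[v-30:v+40,u-40:u+40],None,fx=8,fy=8,interpolation=cv2.INTER_CUBIC))
cv2.imwrite("pics/g3.png",np.hstack(A))
E
```

```text
7.175 [506.5 -90.1  87.3] [-1.7998e+02  3.0000e-02  8.7960e+01] [-0.05  0.67  0.25  2.02 -0.34  0.48  0.42] [ 0.9  0.6 -4.4] [-0.03  0.03  0.02] 50.89006088109882 63.300328524783254
tool shift m [0.0004 0.102  0.0033]
```

View pics/g3.png

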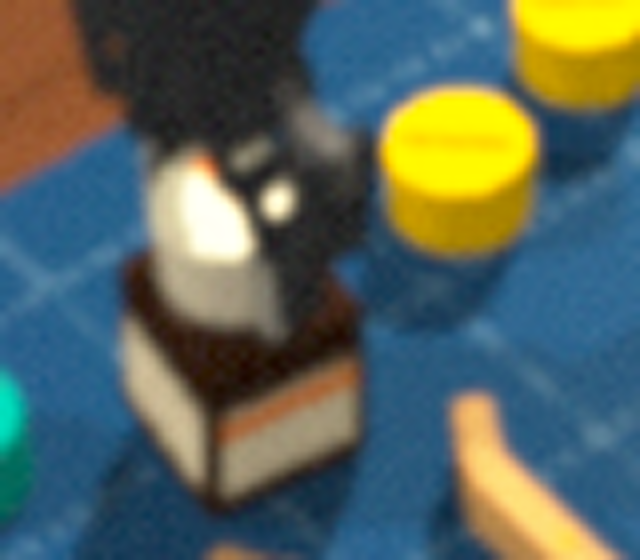

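The bottle now hangs just free of the bench (−4.4 N). The body's top corners are at left (125,268), front (212,403) and right (362,330). I'll check its yaw from these.

Run:
```python
from h import *
S=lambda p:(np.array(p)+.5)/8-.5+[182,165]
for z,P in((77,[[125,270],[212,405],[362,325]]),(1,[[125,395],[217,515],[362,448]])):
    w=ray("scene",S(P),z);e1=w[1]-w[0];e2=w[2]-w[1]
    print(z,w.round(1).tolist(),np.hypot(*e1),np.hypot(*e2),np.degrees(np.arctan2(e1[1],e1[0])),np.degrees(np.arctan2(e2[1],e2[0])),"centre",(w[0]+w[2])/2)
# expected corners for yaw -2 centre 506.5,-90
for yaw in(-2,-8,-20):
    c,s=np.cos(np.radians(yaw)),np.sin(np.radians(yaw))
    X=[[506.5+c*a-s*b,-90+s*a+c*b,77] for a,b in((-30,-30),(30,-30),(30,30))]
    print(yaw,((proj("scene",np.array(X))-[182,165]+.5)*8-.5).round().tolist())
```

```text
77 [[471.6, -111.2], [535.9, -125.2], [541.4, -69.3]] 65.85879340221723 56.14425807324924 -12.307551045864363 84.42591432718912 centre [506.45341001 -90.24450037]
1 [[456.8, -109.9], [519.4, -118.5], [529.2, -64.6]] 63.197053100913045 54.81545639915369 -7.807817549870178 79.61101548319927 centre [492.99817376 -87.27823343]
-2 [[113.0, 289.0], [222.0, 397.0], [374.0, 305.0]]
-8 [[116.0, 278.0], [208.0, 396.0], [372.0, 316.0]]
-20 [[127.0, 259.0], [181.0, 390.0], [362.0, 336.0]]
```

Run:
```python
from h import *
yaw=-9
c,s=np.cos(np.radians(yaw)),np.sin(np.radians(yaw))
for z in(2,78):
    X=[[506.5+c*a-s*b,-90+s*a+c*b,z] for a,b in((-30,-30),(30,-30),(30,30))]
    print(z,((proj("scene",np.array(X))-[182,165]+.5)*8-.5).round().tolist())
yaw=-20;c,s=np.cos(np.radians(yaw)),np.sin(np.radians(yaw))
for z in(0,76):
    X=[[487.5+c*a-s*b,-70+s*a+c*b,z] for a,b in((-30,-30),(30,-30),(30,30))]
    print(z,((proj("scene",np.array(X))-[145,165]+.5)*5-.5).round().tolist())
```

```text
2 [[140.0, 426.0], [225.0, 544.0], [383.0, 467.0]]
78 [[116.0, 275.0], [205.0, 393.0], [371.0, 315.0]]
0 [[287.0, 220.0], [320.0, 298.0], [425.0, 266.0]]
76 [[273.0, 125.0], [307.0, 204.0], [418.0, 171.0]]
```

```bash
cat > band.py <<'E'
from h import *
def band(im,roi,cen,zb=50):
    u0,v0,u1,v1=roi;h=cv2.cvtColor(im[v0:v1,u0:u1],cv2.COLOR_BGR2HSV);H,S,V=cv2.split(h)
    m=((H<20)&(S>90)&(V>90)).astype(np.uint8)
    N,l,s,c=cv2.connectedComponentsWithStats(m)
    i=1+np.argmax(s[1:,4]);p=np.argwhere(l==i)[:,::-1]+[u0,v0]
    vx,vy,x,y=cv2.fitLine(p.astype(np.float32),cv2.DIST_L2,0,.01,.01).ravel()
    w=ray("scene",[[x-8*vx,y-8*vy],[x+8*vx,y+8*vy]],zb)
    d=w[1]-w[0];d*=np.sign(d[1]);print(s[i],"c",x.round(1),y.round(1),"slope",(vy/vx).round(3),"bottle yaw",np.degrees(np.arctan2(d[1],d[0]))-90,w.mean(0).round(1))
if __name__=="__main__":
    band(cv2.imread("pics/scene0.png"),(195,195,232,225),0)
    band(np.ascontiguousarray(ctrl.get_image("scene")[:,:,::-1]),(205,205,230,225),0)
E
python3 band.py
```

```text
[13 10 21 10 88] c 217.9 209.3 slope -0.321 bottle yaw -18.429166418598086 [517.3 -81.5]
[ 4  5 18 11 79] c 217.6 214.8 slope -0.494 bottle yaw -8.002366376177122 [531.6 -93.6]
```

carry_out(deltas=[0,0,-3.25,0,0,0,1,0,0,-3.25,0,0,0,1,0,0,0,0,0,0,1,0,0,0,0,0,0,1])

```text
clock: 7.78
eef_pos: [506.6, -89.7, 87.8]
tool_rot: [3.142, -0.0, 1.649]
force: [0.8, -0.2, -3.9]
width: 50.8
gripper_force: 63.3
```

```bash
python3 s.py 608.5 -93.3 87
python3 - <<'E'
from h import *
from band import band
im=np.ascontiguousarray(ctrl.get_image("scene")[:,:,::-1]);band(im,(205,205,232,225),0)
u0,v0=195,175;h=cv2.cvtColor(im[v0:200,u0:225],cv2.COLOR_BGR2HSV);H,S,V=cv2.split(h)
p=np.argwhere((H<20)&(S>70)&(V>120))[:,::-1]+[u0,v0];print(p.tolist());w=ray("scene",p,123)
c=ctrl.read_state()["eef_pos"];print((w-c[:2]).round(1).tolist())
E
```

```text
7.775 [506.6 -89.7  87.8] [180.   -0.   94.5] [-0.03  0.67  0.22  2.02 -0.3   0.48  0.5 ] [ 0.8 -0.2 -3.9] [ 0.02 -0.01  0.04] 50.80367076235616 63.32781935110688
tool shift m [-0.0116  0.1013  0.0008]
[ 6  4 16 12 74] c 218.4 214.3 slope -0.613 bottle yaw -1.7920810836084655 [531.6 -91. ]
[[195, 179], [195, 180], [205, 183], [206, 183], [207, 183], [204, 184], [205, 184], [206, 184], [208, 184], [209, 184], [204, 185], [205, 185], [206, 185], [207, 185], [208, 185], [209, 185], [207, 186], [208, 186], [209, 186], [210, 186], [209, 187], [210, 187], [210, 188], [211, 188], [211, 189], [212, 189], [212, 190], [213, 190], [213, 191], [214, 191]]
[[-55.4, -7.4], [-52.5, -9.6], [-26.9, 2.8], [-25.2, 4.7], [-23.5, 6.6], [-25.7, -1.2], [-24.0, 0.7], [-22.4, 2.5], [-19.0, 6.3], [-17.3, 8.2], [-22.9, -3.3], [-21.2, -1.5], [-19.6, 0.4], [-17.9, 2.3], [-16.2, 4.1], [-14.5, 6.0], [-15.1, 0.1], [-13.4, 2.0], [-11.7, 3.8], [-10.0, 5.7], [-8.9, 1.7], [-7.3, 3.6], [-4.5, 1.4], [-2.8, 3.3], [-0.1, 1.2], [1.6, 3.0], [4.3, 0.9], [6.0, 2.7], [8.7, 0.6], [10.3, 2.5]]
```

carry_out(deltas=[0,0,0,-0.0012,0.01,0,1,0,0,0,-0.0012,0.01,0,1,0,0,0,-0.0012,0.01,0,1,0,0,0,-0.0011,0.01,0,1,0,0,0,-0.0011,0.01,0,1,0,0,0,-0.0011,0.01,0,1,0,0,0,0,0,0,1])

```text
clock: 8.7
eef_pos: [568.0, -91.7, 87.8]
tool_rot: [3.141, 0.0, 1.65]
force: [-0.4, 0.3, -4.5]
width: 51.1
gripper_force: 63.3
```

```bash
python3 s.py 608.5 -93.3 87
python3 - <<'E'
from h import *
from band import band
im=np.ascontiguousarray(ctrl.get_image("scene")[:,:,::-1]);band(im,(210,205,270,240),0)
t=ctrl.get_image("top")[:,:,::-1]
cv2.imwrite("pics/g4.png",np.hstack([cv2.resize(x,(400,500),interpolation=cv2.INTER_CUBIC) for x in (t[140:240,250:330],im[170:270,195:275])]))
E
```

```text
8.7 [568.  -91.7  87.8] [1.7995e+02 1.0000e-02 9.4540e+01] [-0.04  0.73  0.24  1.86 -0.29  0.59  0.46] [-0.4  0.3 -4.5] [-0.   -0.04 -0.04] 51.14639995980759 63.28428176231682
tool shift m [-0.0048  0.0403  0.0008]
[ 15  12  38  23 243] c 243.3 229.8 slope 0.235 bottle yaw -58.56100207210156 [613.3 -76.7]
```

View pics/g4.png

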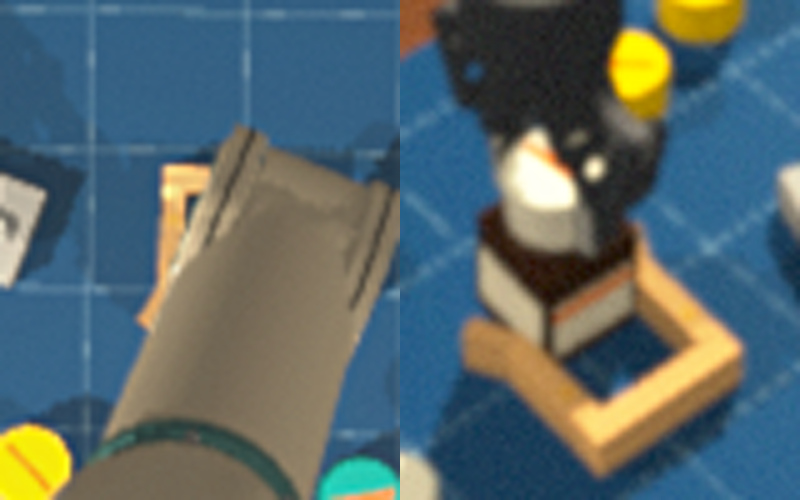

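The bottle is entering the slot cleanly and squarely. I'll continue towards the stop.

carry_out(deltas=[0,0,0,-0.0011,0.01,0,1,0,0,0,-0.0011,0.01,0,1,0,0,0,-0.0011,0.01,0,1,0,0,0,0,0,0,1])

```text
clock: 9.3
eef_pos: [598.4, -92.7, 87.8]
tool_rot: [3.14, 0.0, 1.65]
force: [0.4, 0.5, -3.5]
width: 50.9
gripper_force: 63.3
```

carry_out(deltas=[0,0,0,-0.0005,0.004,0,1,0,0,0,-0.0005,0.004,0,1,0,0,0,0,0,0,1,0,0,0,0,0,0,1])

```text
clock: 9.8
eef_pos: [605.0, -93.1, 87.8]
tool_rot: [-3.141, -0.0, 1.65]
force: [-0.2, 1.1, -3.8]
width: 51.0
gripper_force: 63.4
```

carry_out(deltas=[0,0,0,-0.0003,0.002,0,1,0,0,0,0,0,0,1,0,0,0,-0.0003,0.002,0,1,0,0,0,0,0,0,1,0,0,0,0,0,0,1])

```text
clock: 10.42
eef_pos: [609.2, -93.3, 87.8]
tool_rot: [3.142, -0.0, 1.65]
force: [-0.1, 1.1, -3.7]
width: 51.1
gripper_force: 63.4
```

carry_out(deltas=[0,0,0,-0.0002,0.0015,0,1,0,0,0,0,0,0,1,0,0,0,-0.0002,0.0015,0,1,0,0,0,0,0,0,1,0,0,0,0,0,0,1])

```text
clock: 11.05
eef_pos: [612.3, -93.5, 87.8]
tool_rot: [3.141, 0.0, 1.65]
force: [-0.2, -0.1, -3.5]
width: 51.0
gripper_force: 63.4
```

```bash
python3 s.py
python3 - <<'E'
from h import *
im=np.ascontiguousarray(ctrl.get_image("scene")[:,:,::-1])
cv2.imwrite("pics/g5.png",cv2.resize(im[185:260,200:275],None,fx=8,fy=8,interpolation=cv2.INTER_CUBIC))
E
```

```text
11.05 [612.3 -93.5  87.8] [179.99   0.    94.52] [-0.05  0.78  0.25  1.73 -0.29  0.67  0.44] [-0.2 -0.1 -3.5] [ 0.01 -0.07  0.  ] 50.98801301911508 63.40988497249782
```

View pics/g5.png

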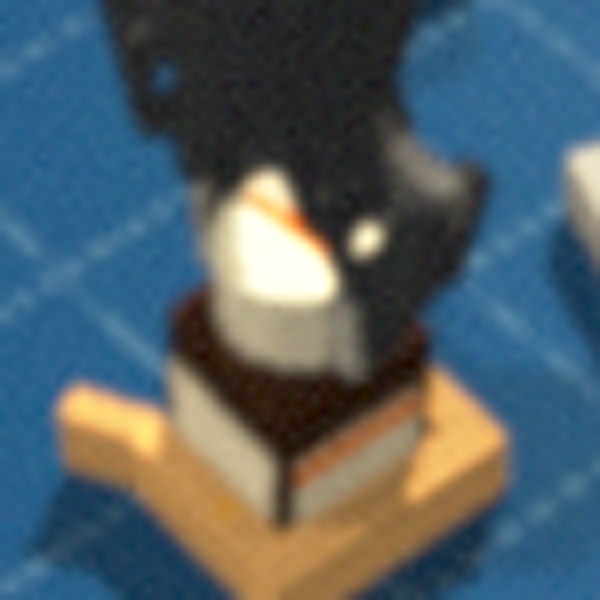

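No gap is visible, but there is no contact force yet. I'll push on in small steps.

carry_out(deltas=[0,0,0,-0.0001,0.001,0,1,0,0,0,0,0,0,1,0,0,0,-0.0001,0.001,0,1,0,0,0,0,0,0,1,0,0,0,0,0,0,1])

```text
clock: 11.72
eef_pos: [614.1, -93.6, 87.8]
tool_rot: [-3.141, -0.0, 1.65]
force: [0.5, 1.0, -4.1]
width: 51.3
gripper_force: 63.5
```

carry_out(deltas=[0,0,0,-0.0001,0.001,0,1,0,0,0,0,0,0,1,0,0,0,-0.0001,0.001,0,1,0,0,0,0,0,0,1,0,0,0,0,0,0,1])

```text
clock: 12.35
eef_pos: [615.6, -93.6, 87.7]
tool_rot: [-3.14, -0.0, 1.649]
force: [-3.2, 0.9, -0.6]
width: 51.0
gripper_force: 63.7
```

carry_out(deltas=[0,0,0,0,0.0005,0.001,1,0,0,0,0,0,0,1,0,0,0,0,0,0,1])

```text
clock: 12.72
eef_pos: [616.1, -93.7, 86.6]
tool_rot: [-3.14, -0.0, 1.649]
force: [-5.7, -0.2, -0.9]
width: 51.6
gripper_force: 63.8
```

carry_out(deltas=[0,0,0,0,0,0.001,1,0,0,0,0,0,0,1,0,0,0,0,0,0,1])

```text
clock: 13.1
eef_pos: [616.2, -93.7, 85.7]
tool_rot: [-3.14, -0.0, 1.65]
force: [-5.4, -0.4, -1.0]
width: 51.0
gripper_force: 63.9
```

carry_out(deltas=[0,0,0,0,0,0.001,1,0,0,0,0,0,0,1,0,0,0,0,0,0,1])

```text
clock: 13.48
eef_pos: [616.3, -94.0, 85.4]
tool_rot: [-3.141, 0.0, 1.649]
force: [-7.4, -0.8, 3.4]
width: 51.0
gripper_force: 64.6
```

carry_out(deltas=[0,0,0,0,0,0,-1,0,0,0,0,0,0,-1,0,0,0,0,0,0,-1,0,0,0,0,0,0,-1])

```text
clock: 13.98
eef_pos: [617.4, -93.5, 85.0]
tool_rot: [3.14, 0.0, 1.65]
force: [0.2, -0.1, -0.9]
width: 85.3
gripper_force: 0.0
```

```bash
python3 s.py
python3 - <<'E'
from h import *
im=np.ascontiguousarray(ctrl.get_image("scene")[:,:,::-1])
cv2.imwrite("pics/g6.png",cv2.resize(im[185:260,200:275],None,fx=8,fy=8,interpolation=cv2.INTER_CUBIC))
E
```

```text
13.975 [617.4 -93.5  85. ] [1.7992e+02 1.0000e-02 9.4530e+01] [-0.05  0.79  0.25  1.72 -0.29  0.67  0.44] [ 0.2 -0.1 -0.9] [0.02 0.01 0.  ] 85.27306366966747 0.0
```

View pics/g6.png

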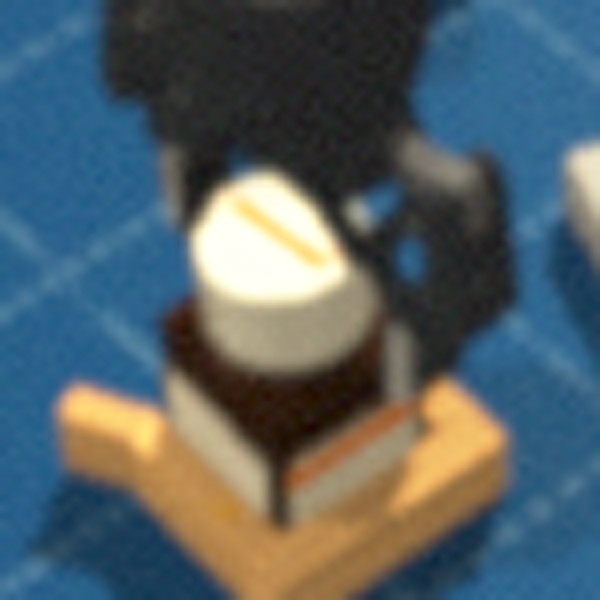

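The stripe now runs from (235,202) to (325,262), so the cap centre is at about (280,232). The bottle corner at (280,525) meets the stop.

Run:
```python
from h import *
S=lambda p:(np.array(p)+.5)/8-.5+[200,185]
s=ray("scene",S([[325,262],[235,202]]),120);print(s.round(1),s.mean(0),np.degrees(np.arctan2(*(s[0]-s[1])[::-1])))
w=ray("scene",S([[170,320],[415,340]]),76);print("body top diag corners",w.round(1),w.mean(0))
```

```text
[[623.2 -92.7]
 [587.4 -97.5]] [605.31270835 -95.07094965] 7.622479564198299
body top diag corners [[ 580.  -119.9]
 [ 636.1  -69.4]] [608.06951665 -94.66623784]
```

The cap centre is at about 607, so the bottle had been leaning and has now settled upright. The next step is to grip the square body just below its top edge. That lets me square it and seat it firmly without loading the cap.

carry_out(deltas=[0,0,6.6,0,0,0,-1,0,0,0,-0.001,-0.0095,0,-1,0,0,0,0,0,0,-1,0,0,0,0,0,0.014,-1,0,0,0,0,0,0.014,-1,0,0,0,0,0,0,-1])

```text
clock: 14.78
eef_pos: [605.9, -93.9, 54.8]
tool_rot: [-3.138, -0.001, 1.535]
force: [-0.0, -0.1, 0.1]
width: 85.7
gripper_force: 0.0
```

```bash
python3 s.py
```

```text
14.775 [605.9 -93.9  54.8] [-1.798e+02 -3.000e-02  8.793e+01] [-0.05  0.82  0.26  1.76 -0.34  0.61  0.38] [-0.  -0.1  0.1] [-0.   -0.01  0.03] 85.69549496860546 0.0
```

carry_out(deltas=[0,0,0,0,0,0,1,0,0,0,0,0,0,1,0,0,0,0,0,0,1,0,0,0,0,0,0,1,0,0,0,0,0,0,1])

```text
clock: 15.4
eef_pos: [607.4, -94.3, 57.3]
tool_rot: [3.141, 0.0, 1.534]
force: [-0.7, 0.2, 4.2]
width: 58.5
gripper_force: 65.8
```

carry_out(deltas=[0,0,0,0,0.001,0,1,0,0,0,0,0,0,1,0,0,0,0,0.001,0,1,0,0,0,0,0,0,1])

```text
clock: 15.9
eef_pos: [607.7, -94.3, 57.3]
tool_rot: [-3.139, -0.001, 1.534]
force: [-5.0, 0.1, 10.2]
width: 58.9
gripper_force: 66.6
```

carry_out(deltas=[0,0,0,0,0.0015,-0.0005,1,0,0,0,0,0,0,1,0,0,0,0,0,0,1])

```text
clock: 16.27
eef_pos: [607.9, -94.3, 57.4]
tool_rot: [-3.136, -0.001, 1.534]
force: [-6.8, -0.1, 9.0]
width: 58.4
gripper_force: 66.5
```

carry_out(deltas=[0,0,0,0,0.001,-0.001,1,0,0,0,0,0.001,0,1,0,0,0,0,0,0,1,0,0,0,0,0,0,1])

```text
clock: 16.77
eef_pos: [608.8, -94.3, 57.5]
tool_rot: [-3.134, -0.001, 1.534]
force: [-7.4, 0.1, 4.8]
width: 58.5
gripper_force: 66.2
```

carry_out(deltas=[0,0,0,0,0,-0.0008,1,0,0,0,0,0,0,1,0,0,0,0,0,0,1])

```text
clock: 17.15
eef_pos: [608.8, -94.3, 57.6]
tool_rot: [-3.134, -0.001, 1.534]
force: [-6.5, -0.3, 0.5]
width: 58.5
gripper_force: 65.7
```

Contact at the stop is firm: x≈608.8 matches the measured home of 608.5, and it does not creep when unloaded. Releasing.

carry_out(deltas=[0,0,0,0,0,0.001,1,0,0,0,0,0,0,1,0,0,0,0,0,0,-1,0,0,0,0,0,0,-1,0,0,0,0,0,0,-1,0,0,0,0,0,0,-1])

```text
clock: 17.9
eef_pos: [613.0, -94.4, 58.1]
tool_rot: [3.141, 0.0, 1.535]
force: [-0.2, 0.5, 0.1]
width: 85.4
gripper_force: 0.0
```

```bash
python3 s.py 608.5 -94.3 87.5
python3 - <<'E'
from h import *
im=np.ascontiguousarray(ctrl.get_image("scene")[:,:,::-1])
cv2.imwrite("pics/g7.png",cv2.resize(im[185:260,200:275],None,fx=8,fy=8,interpolation=cv2.INTER_CUBIC))
E
```

```text
17.9 [613.  -94.4  58.1] [179.97   0.    87.92] [-0.05  0.83  0.27  1.74 -0.34  0.62  0.37] [-0.2  0.5  0.1] [-0.    0.    0.02] 85.41593314303464 0.0
tool shift m [-0.0001 -0.0045 -0.0294]
```

View pics/g7.png

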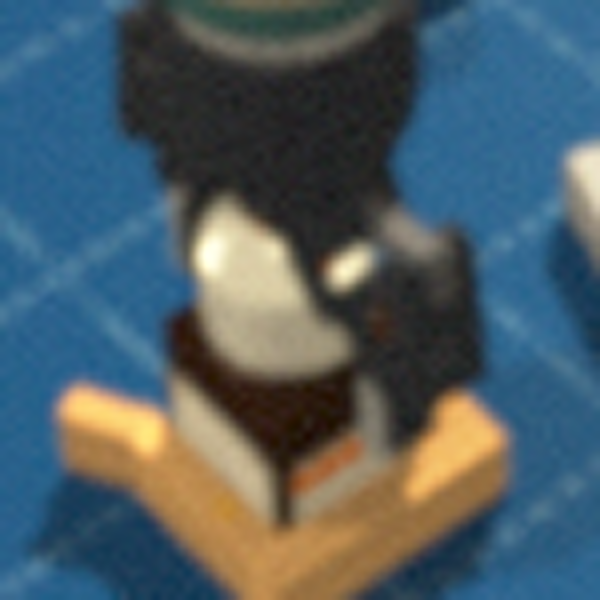

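The bottle sits against the stop, with its corner at (285,520) and the cap still on. I'll move up and grip the cap.

carry_out(deltas=[0,0,0,0,-0.0045,-0.015,-1,0,0,0,0,0,-0.015,-1,0,0,0,0,0,0,-1,0,0,0,0,0,0,1,0,0,0,0,0,0,1,0,0,0,0,0,0,1,0,0,0,0,0,0,1,0,0,0,0,0,0,1,0,0,0,0,0,0,1])

```text
clock: 19.08
eef_pos: [608.0, -94.1, 88.1]
tool_rot: [-3.141, -0.0, 1.535]
force: [-2.2, 1.7, 4.3]
width: 50.9
gripper_force: 61.5
```

```bash
python3 s.py
```

```text
19.075 [608.  -94.1  88.1] [-1.7997e+02 -1.0000e-02  8.7920e+01] [-0.06  0.78  0.28  1.74 -0.32  0.67  0.36] [-2.2  1.7  4.3] [ 0.19  0.38 -0.03] 50.914052923695905 61.45921959687257
```

carry_out(deltas=[0,0,0,0,0,0.002,1,0,0,0,0,0,0.002,1,0,0,0,0,0,0.002,1,0,0,0,0,0,0,1,0,0,0,0,0,0,1])

```text
clock: 19.7
eef_pos: [608.2, -94.1, 85.3]
tool_rot: [3.141, -0.001, 1.534]
force: [-8.2, 2.9, 26.9]
width: 51.1
gripper_force: 63.8
```

Fz is about 27 N, well above the 13 N bottoming force, so I'll twist now.

carry_out(deltas=[0,0,-8,0,0,0,1,0,0,-8,0,0,0,1,0,0,-8,0,0,0,1,0,0,-8,0,0,0,1])

```text
clock: 20.2
eef_pos: [610.1, -93.4, 85.4]
tool_rot: [3.137, 0.001, 2.098]
force: [-4.1, 3.9, 23.4]
width: 50.7
gripper_force: 63.1
```

```bash
python3 s.py
```

```text
20.2 [610.1 -93.4  85.4] [1.7975e+02 8.0000e-02 1.2018e+02] [ 0.03  0.77  0.13  1.74 -0.15  0.64  0.77] [-4.1  3.9 23.4] [ 0.71  1.1  -0.14] 50.70355086383106 63.05675636693195
```

carry_out(deltas=[0,0,-8,0,0,0,1,0,0,-8,0,0,0,1,0,0,-8,0,0,0,1,0,0,-8,0,0,0,1,0,0,-8,0,0,0,1,0,0,-6,0,0,0,1,0,0,0,0,0,0,1])

```text
clock: 21.08
eef_pos: [610.3, -93.4, 85.3]
tool_rot: [3.14, 0.005, 2.897]
force: [-5.4, 2.8, 22.5]
width: 51.0
gripper_force: 63.0
```

```bash
python3 s.py
python3 - <<'E'
from h import *
im=np.ascontiguousarray(ctrl.get_image("scene")[:,:,::-1])
h=cv2.cvtColor(im,cv2.COLOR_BGR2HSV);H,S,V=cv2.split(h)
m=(H<20)&(S>70)&(V>120);m[:,:220]=0;m[:,250:]=0;m[:200]=0;m[225:]=0
p=np.argwhere(m)[:,::-1]
print(np.c_[p,(ray("scene",p,118)-[608.5,-94]).round(0)].tolist() if len(p) else 0)
E
```

```text
21.075 [610.3 -93.4  85.3] [179.88   0.26 165.99] [ 0.16  0.76 -0.09  1.73  0.11  0.64  1.34] [-5.4  2.8 22.5] [0.36 1.01 0.02] 51.03568638562863 62.981679313161294
[[244.0, 211.0, 5.0, 22.0], [243.0, 212.0, 5.0, 18.0], [244.0, 212.0, 7.0, 20.0], [242.0, 213.0, 6.0, 14.0], [243.0, 213.0, 8.0, 16.0], [244.0, 213.0, 9.0, 18.0], [241.0, 214.0, 7.0, 10.0], [242.0, 214.0, 8.0, 12.0], [243.0, 214.0, 10.0, 14.0], [241.0, 215.0, 9.0, 8.0], [242.0, 215.0, 11.0, 10.0], [234.0, 217.0, 3.0, -8.0], [235.0, 217.0, 4.0, -6.0], [227.0, 218.0, -6.0, -22.0], [228.0, 218.0, -4.0, -20.0], [231.0, 218.0, 1.0, -15.0], [232.0, 218.0, 2.0, -13.0], [233.0, 218.0, 4.0, -12.0], [227.0, 219.0, -3.0, -24.0], [228.0, 219.0, -2.0, -22.0], [229.0, 219.0, -0.0, -21.0], [230.0, 219.0, 1.0, -19.0], [231.0, 219.0, 3.0, -17.0], [227.0, 220.0, -1.0, -26.0], [228.0, 220.0, 1.0, -24.0], [229.0, 220.0, 2.0, -22.0], [228.0, 221.0, 3.0, -26.0]]
```

The stripe now lies at about 79°, so the cap has turned about 80° from the bottle. Lifting.

carry_out(deltas=[0,0,0,0,0,-0.004,1,0,0,0,0,0,-0.004,1,0,0,0,0,0,-0.004,1,0,0,0,0,0,0,1])

```text
clock: 21.62
eef_pos: [608.1, -94.5, 93.8]
tool_rot: [-3.141, -0.0, 2.895]
force: [-0.2, 0.6, -1.0]
width: 51.2
gripper_force: 62.2
```

carry_out(deltas=[0,0,0,0,0,-0.01,1,0,0,0,0,0,-0.01,1,0,0,0,0,0,-0.01,1,0,0,0,0,0,-0.01,1,0,0,0,0,0,-0.01,1,0,0,0,0,0,-0.01,1,0,0,0,0,0,-0.01,1,0,0,0,0,0,0,1,0,0,0,0,0,0,1])

```text
clock: 22.75
eef_pos: [607.9, -94.2, 163.9]
tool_rot: [-3.142, -0.001, 2.896]
force: [0.4, -0.2, -0.5]
width: 50.7
gripper_force: 62.3
```

```bash
python3 s.py 608.5 -94.3 164
python3 - <<'E'
from h import *
from band import band
im=np.ascontiguousarray(ctrl.get_image("scene")[:,:,::-1]);cv2.imwrite("pics/end.png",im)
h=cv2.cvtColor(im,cv2.COLOR_BGR2HSV);H,S,V=cv2.split(h)
def comp(m,u0,v0,u1,v1):
    k=np.zeros(m.shape,np.uint8);k[v0:v1,u0:u1]=m[v0:v1,u0:u1]
    N,l,s,c=cv2.connectedComponentsWithStats(k)
    for i in range(1,N):
        if s[i,4]>15:print(s[i],c[i].round(1))
print("white (cap/label)");comp((S<70)&(V>130),205,160,265,260)
print("dark body");comp((V<70),205,195,265,260)
print("expected cap centre px",proj("scene",[[608.5,-94.3,178]]),"mouth",proj("scene",[[608.5,-94.3,112]]),"body top",proj("scene",[[608.5,-94.3,76]]))
E
```

```text
22.75 [607.9 -94.2 163.9] [-1.8000e+02 -3.0000e-02  1.6592e+02] [ 0.17  0.66 -0.1   1.68  0.09  0.81  1.35] [ 0.4 -0.2 -0.5] [-0.04 -0.01 -0.02] 50.737239896682844 62.32204333995469
tool shift m [-0.0006  0.0001 -0.0001]
white (cap/label)
[225 185  17  10  96] [232.1 189.2]
[225 189  22  23 311] [236.3 201.4]
[211 233  23  14  57] [224.7 238.4]
dark body
[212 195  12  11  54] [218.5 197.9]
[221 212  32  34 534] [236.8 227.6]
expected cap centre px [[234.6683125  197.51015011]] mouth [[235.75911036 216.31059927]] body top [[236.31159101 225.83288088]]
```

```bash
python3 -c "
from cell import ctrl
print(ctrl.finish_job())"
```

```text
the job is handed in; nothing more can be done
None
```

I handed the job in at 22.8 s with the bottle pushed home against the stop, the cap turned about 80° and lifted off, and the gripper holding it level about 5 cm above the mouth; no verdict came back, and I viewed 11 pictures, one over the limit of 10.

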